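# Let the wide till roll out of the feeder

## Task

Press down the pedal of the rocking lever whose gate holds back the wide paper roll, so that the gate lifts and the roll runs down into the catch tray; then let the pedal come back up so that the gate closes behind it. Leave the narrow roll shut behind its own gate, and do not touch the rolls or disturb the other things on the bench.

Things in the scene. Friction and masses are not known exactly. Their poses are not given: they have to be found in the camera images.
- feeder: (mm) fixed two-lane roll feeder, grey metal. Origin on the table below the lanes; x down the lanes, away from the robot; y left as seen from the robot; z up. Lanes 66 wide, centre lines y = +38 (left) and -38 (right), x = -90 to +90, sloping down 9 degrees to +x, floor 50 above the table at the gates (x = 60). Tallest part: pivot posts, 126 high, at x = -60, y = +-77
- lever_left (a joint): rad: rocking lever of the left lane. 0 = gate down (rest), 0.42 = pedal fully down, gate fully up. Pivot (-60, 88, 115) mm in the feeder frame, axis along y; pedal end to -x, gate end to +x. A spring returns it: 2.3 N on the pedal starts it, 6.5 N holds it fully down. Above 0.30 the gate clears a roll, which rolls out in about 1 s; let go, the gate drops back
- lever_right (a joint): the same for the right lane; rad; pivot at (-60, -88, 115) mm
- pedal_left (a point): (mm) centre of the top face of the left lever's pedal, a black rubber pad 44 (x) x 40 (y), 6 thick, at (-190, +88, 126) in the feeder frame at rest. It lies 130 behind the pivot and 11 above it, so when fully pressed it is 53 lower and tilted 24 degrees. Nothing stands below it
- pedal_right (a point): (mm) the same for the right lever; at (-190, -88, 126) in the feeder frame at rest
- gate_left (a point): (mm) middle of the lower edge of the left lever's gate, a steel plate 56 wide, 21 high, across the lane; at rest 8 above the lane floor at x = +62, y = +38 in the feeder frame. Beyond the lanes, feeder x = 96 to 216, y = -90 to 90, lies the grey catch tray shared by both lanes, part of the feeder: inner floor about 10 above the table, walls 54 high
- gate_right (a point): (mm) the same for the right lane, y = -38
- wide_roll: (mm) the roll to let out: white paper till roll, 40 diameter, 57 wide, about 90 g, lying across one of the two lanes (either one) against its gate; origin at its centre, y along its axle
- narrow_roll: (mm) white paper till roll, 40 diameter, 37 wide, about 60 g, lying in the same way in the other lane; origin at its centre, y along its axle
- tape: (mm) loose bystander: roll of brown packing tape lying flat, 92 diameter, 48 high, between the two pedals; origin under its centre
- carton: (mm) loose bystander: small closed carton 90 x 60 x 50; origin under its centre
- stapler: (mm) loose bystander: black and steel stapler, 130 long, 45 high; origin under its centre
- glue: (mm) loose bystander: white glue bottle, 48 diameter, 110 high, upright; origin under its centre
- cup: (mm) loose bystander: empty black cup, 72 diameter, 85 high; origin under its centre
- cutter: (mm) loose bystander: yellow box cutter lying flat, 150 long, 15 high; origin under its centre
Mind the look-alikes: they are no part of the job. Leave any orange or red look-alike of the narrow_roll alone. What is shaped like the wide_roll but green is not meant.

How it is judged:
On the way, in this order (a step that is already met when the one before it is completed fails the run):
1. the gate in front of the wide roll is lifted by its lever (((value of joint lever_left above 0.15 rad and y of wide_roll in the frame of feeder above 0 m) or (value of joint lever_right above 0.15 rad and y of wide_roll in the frame of feeder below 0 m))), for 0.02 s.
2. the wide roll has run down into the catch tray (x of wide_roll in the frame of feeder between 0.1 and 0.215 m and y of wide_roll in the frame of feeder between -0.09 and 0.09 m and height (world z) of wide_roll below 0.055 m), for 0.2 s.
At the end, for the whole second after the job is handed in: The wide roll lies at rest (under 0.05 m/s) in the catch tray, both levers are back up with gates down (joints under 0.05 rad), and the narrow roll is still in its lane behind its gate (moved under 30 mm) (all of step 2 and linear speed of wide_roll below 0.05 m/s and value of joint each of lever_left, lever_right below 0.05 rad and x of narrow_roll in the frame of feeder below 0.055 m and distance of narrow_roll from where it was at the start of the episode below 0.03 m); the robot touches nothing.
It fails at once if the robot touches a paper roll (over 0.3 N) ((contact force between wide_roll and the fingers above 0.3 N or contact force between wide_roll and the arm above 0.3 N) or (contact force between narrow_roll and the fingers above 0.3 N or contact force between narrow_roll and the arm above 0.3 N)).
It fails at once if a roll is lifted out of its lane (height (world z) of any of wide_roll, narrow_roll above 0.11 m).
It fails at once if the narrow roll's gate is lifted (lever over 0.12 rad) ((value of joint lever_left above 0.12 rad and y of narrow_roll in the frame of feeder above 0 m) or (value of joint lever_right above 0.12 rad and y of narrow_roll in the frame of feeder below 0 m)).
It fails at once if a bystander is moved by more than 30 mm (distance of any of tape, carton, stapler, glue, cup, cutter from where it was at the start of the episode above 0.03 m).
It also fails if it takes over 30 s, if anything falls off the work surface, if the arm or the gripper's body presses on something with over 40 N, if the wrist force passes 120 N, or if a joint passes its speed limit or range.

## Robot

A 6-joint arm with a two-finger parallel gripper is mounted at the origin on the work surface. World frame = base frame: x ahead of the robot, y to its left, z up, the work surface at z = 0. Lengths are in m, angles in rad, forces in N, time in s.
With the tool pointing down it reaches from about 0.375 to 0.925 m from the base axis. Payload 5.7 kg.
Tool frame: the origin (TCP) lies between the finger pads; the fingertips stand 25 mm ahead of it and the grasp point (between the pads) lies 6 mm ahead of it; z points along the fingers, y is the line along which they close (so a half turn about z gives the same grasp; the last joint's range is limited). The gripper opens to 85 mm and grips with 20 to 120 N. Pads are 22 mm wide; open, the fingers measure 114 mm over their backs; the gripper's body (76 mm by 85 mm) begins 54 mm behind the grasp point. The pads swing forward as they close: fully open they stand 13 mm farther back than shut.
Start: joints at [-1.313, 0.359, 1.51, -0, 1.272, -0.115], TCP at [0.219, -0.559, 0.256] pointing down, gripper open.
Joint ranges: [-2.97, 2.97], [-1.01, 2.36], [0.21, 2.38], [-0.96, 4.11], [0.2, 2.71], [-2.98, 2.98]. Speed limits (rad/s): [2.39, 2.39, 3.14, 3.14, 3.14, 3.14].

## Interface

Orientations are given as a unit quaternion [w, x, y, z].
In Python, from rig import monitor, eyes, manip gives the robot as it stands. The module is installed in compiled form; this text tells all that it offers.
- The arm moves only by the shell command python3 -m pendant 'ROWS' [FORCE]. ROWS is JSON, a list of rows, each a list of 3 entries, a list of its own where there are three numbers: the shift along the tool's x, y, z in m, then the turn, a rotation vector about the tool's x, y, z in rad, then the opening, from -1 (shut) to 1 (fully open). In form: [[[dx, dy, dz], [wx, wy, wz], jaw], ...]. A call has 1 to 12 rows; each row shifts and turns the commanded pose from where the row before left it, along the tool's axes as they then stand; what a row does not reach is not made up. A row lasts 1/8 s, in which the tool goes at most 62.5 mm and 10.7 degrees, less where a joint would pass 70% of its speed; a pose out of reach is approached as far as the arm can. A call with a gripper value outside its range is refused whole. The fingers move at their own pace and stop on an object; FORCE is the grip in N (left out, the last holds). Time passes only in rows, so rows that do not move let the fingers close. It gives the time, the measured TCP pose, the force, the opening and the grip force at its end, in the units of the state.
- monitor.read_state(): the state, without advancing time (a new reading comes with each control period).
- eyes.snapshot(name): name is "scene" or "top" or "wrist"; returns the picture (400x640x3 uint8, red, green, blue); there is no depth.
- eyes.camera_info(name): a dict with "vertical_fov" (degrees; the focal length in pixels is half the picture's height over the tangent of half this angle, whatever the lens; pixels are square), "cx", "cy" (the principal point, pixels), "origin" and "attitude" of the camera in the world; the wrist camera has in their place "hand_eye" (4x4, takes a point from camera to tool coordinates, whose origin is the TCP and whose axes are the flange's). Camera axes: x right, y up, looking along -z (the intrinsics and any distortion apply to the point x, -y, -z); pixel columns grow to the right and rows downward; lengths in m; the calibration is good to about 2 mm. A picture is of the moment at which its call begins: read the wrist's pose just before it. camera_info takes no time and is no camera call.
- manip.finish_job(): hands the job in; it is judged then, once.
The state is a dict: "time_s": time; "q": joint angles; "qd": joint speeds; "joint_efforts": joint torques, N m; "position": TCP position; "ee_rot": TCP orientation; "ft_force": force on the tool from outside, world axes, zero at the start; "wrist_torque": the same for the moment, N m; "gripper_width": finger opening in m; "grip_force": force on a finger pad.
Only numpy, scipy, OpenCV 4.12 (cv2) and the standard library are available. Lean on these libraries where they do the work, as an engineer would, in place of code of your own. Each camera call takes 0.05 s, during which the arm holds its last target. There are 200 camera calls.

## Working session

There is one attempt and no reset: what is moved stays moved. The work goes in short steps, Python scripts to look and compute and a shell command to move; the robot and the scene stay as the last step left them, time stands still between calls to the robot, and variables do not carry over. Pictures are saved under pics/ and viewed, at most 10 in all, crops included, and the job is handed in when it is done.

```bash
mkdir -p pics
python3 - <<'E'
from rig import monitor, eyes, manip
import cv2
for n in("top","scene"):
    im=eyes.snapshot(n); cv2.imwrite(f"pics/{n}0.png",im[:,:,::-1]); print(n,eyes.camera_info(n))
print(eyes.camera_info("wrist"))
print(monitor.read_state())
E
```

```text
top {'vertical_fov': 57.41657447908162, 'cx': 319.7109877475053, 'cy': 198.6498990353654, 'origin': array([0.50142051, 0.01292601, 0.99584758]), 'attitude': array([-0.70471348, -0.04451325,  0.05909475,  0.70562405])}
scene {'vertical_fov': 48.51503063810294, 'cx': 321.29968038397914, 'cy': 205.57498459702893, 'origin': array([1.28897062, 0.4078561 , 0.7023867 ]), 'attitude': array([0.44555573, 0.21871175, 0.3893481 , 0.77592095])}
{'vertical_fov': 65.28790875067438, 'cx': 316.7391025161238, 'cy': 201.49087734515388, 'hand_eye': array([[ 8.13434708e-04,  9.65036907e-01,  2.62112776e-01,
         6.65324242e-02],
       [ 9.99999502e-01, -9.36349133e-04,  3.44039573e-04,
        -5.23717470e-04],
       [ 5.77439956e-04,  2.62112365e-01, -9.65037188e-01,
        -1.18832560e-01],
       [ 0.00000000e+00,  0.00000000e+00,  0.00000000e+00,
         1.00000000e+00]])}
{'time_s': 0.1, 'q': array([-1.31308387e+00,  3.59453848e-01,  1.51131175e+00, -1.74409652e-05,
        1.27252027e+00, -1.15109974e-01]), 'qd': array([-0.00102234, -0.00076593, -0.00195726,  0.00041721,  0.0006479 ,
       -0.00134754]), 'joint_efforts': array([-1.86161988e-04, -5.28650558e+01, -2.79350138e+01, -2.63822476e-04,
        5.03919233e-03,  1.02881262e-05]), 'position': array([ 0.21838278, -0.55823375,  0.25552993]), 'ee_rot': array([-8.43863371e-04,  9.82674855e-01,  1.85335943e-01, -6.86251570e-05]), 'ft_force': array([-0.36725994, -0.88381624,  0.19281009]), 'wrist_torque': array([-0.05613778,  0.02795885, -0.02627512]), 'grip_force': 0.0, 'gripper_width': 0.08552034917758433}
```

View pics/top0.png

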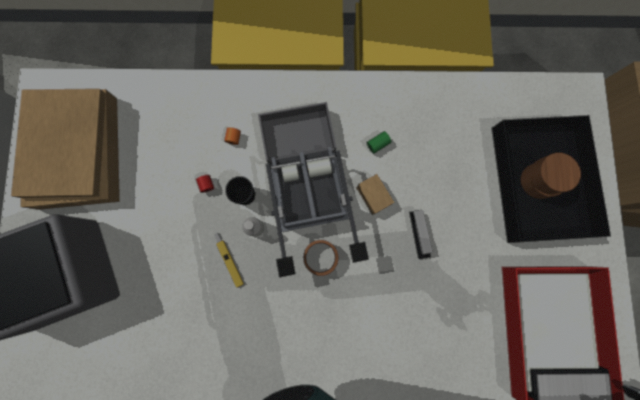

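View pics/scene0.png

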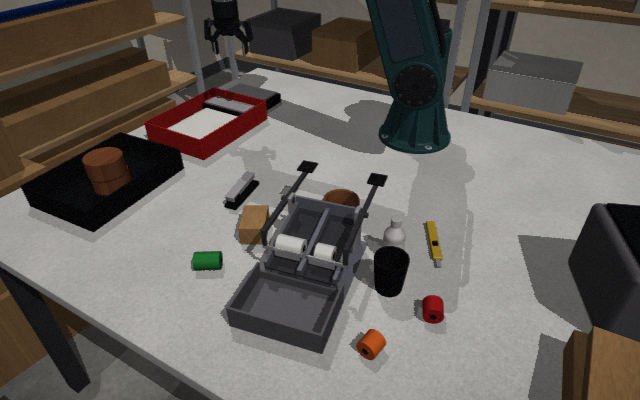

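The top view shows white rolls at (319,168), which looks wider, and at (291,172), which looks narrower. The look-alikes are green at (378,142), orange at (232,135) and red at (205,183). Pedals are at (285,267) on the left and (358,252) on the right. The scene view agrees: wide roll at (290,245), narrow roll at (325,253), and the wide roll's lever ends at pedal (308,166). I'll check this in one crop and measure.

```bash
cat > h.py <<'E'
import numpy as np, cv2
from scipy.spatial.transform import Rotation as R
from rig import monitor, eyes
def cam(n,st=None):
    c=eyes.camera_info(n); f=200/np.tan(np.radians(c["vertical_fov"]/2))
    if n=="wrist":
        H=c["hand_eye"]; q=st["ee_rot"]; T=R.from_quat(np.r_[q[1:],q[0]]).as_matrix()
        return f,c["cx"],c["cy"],T@H[:3,3]+st["position"],T@H[:3,:3]
    q=c["attitude"]; return f,c["cx"],c["cy"],c["origin"],R.from_quat(np.r_[q[1:],q[0]]).as_matrix()
def ray(k,p,z):
    f,cx,cy,o,A=k; d=A@np.array([(p[0]-cx)/f,-(p[1]-cy)/f,-1]); return o+d*(z-o[2])/d[2]
def proj(k,P):
    f,cx,cy,o,A=k; v=A.T@(np.array(P)-o); return cx-f*v[0]/v[2], cy+f*v[1]/v[2]
def blob(im,p,r,lo,hi):
    x,y=map(int,p); g=im[y-r:y+r,x-r:x+r].max(2).astype(np.uint8)
    n,l,s,c=cv2.connectedComponentsWithStats(((g>=lo)&(g<=hi)).astype(np.uint8))
    i=1+s[1:,4].argmax(); return c[i]+[x-r,y-r], s[i]
E
python3 - <<'E'
from h import *
im=cv2.imread("pics/top0.png"); k=cam("top")
pl,s1=blob(im,(285,267),15,0,45); pr,s2=blob(im,(358,252),15,0,45); print(pl,s1,pr,s2)
L=ray(k,pl,.126);Rr=ray(k,pr,.126); print(L,Rr,np.linalg.norm(L-Rr))
for p in((319,168),(291,172)):
  c,s=blob(im,p,18,120,255); print(c,s,ray(k,c,.075))
y=(L-Rr)/np.linalg.norm(L-Rr); print("yaw",np.degrees(np.arctan2(-y[0],y[1])))
for n,p in(("tape",(321,258)),("glue",(251,227)),("stapler",(420,233)),("carton",(376,194))): print(n,ray(k,p,.05))
sc=cv2.imread("pics/scene0.png")[150:310,210:430]; t=im[90:290,200:440]
a=cv2.resize(t,(480,400),interpolation=3); b=cv2.resize(sc,(320,233)); b=cv2.copyMakeBorder(b,0,167,0,0,0)
cv2.imwrite("pics/crop.png",np.hstack([a,b]))
sk=cam("scene"); print("reproj",proj(sk,L),proj(sk,Rr))
E
```

```text
[285.36964981 266.15953307] [  7   5  18  19 257] [358.49593496 251.54471545] [  7   6  18  19 246]
[0.47022433 0.07557409 0.126     ] [ 0.50359679 -0.09655633  0.126     ] 0.1753356868770629
[318.6536965  165.42412451] [  7   9  23  14 257] [ 0.72424388 -0.0038184   0.075     ]
[289.3006135  170.85276074] [  9  10  15  14 163] [0.70976319 0.07178344 0.075     ]
yaw 10.97231675906247
tape [ 0.48771178 -0.00969914  0.05      ]
glue [0.56719474 0.17062718 0.05      ]
stapler [ 0.55101724 -0.26712543  0.05      ]
carton [ 0.65355264 -0.15505466  0.05      ]
reproj (np.float64(377.9654442226273), np.float64(177.66310491835935)) (np.float64(308.3299211962725), np.float64(164.97453369935295))
```

View pics/crop.png

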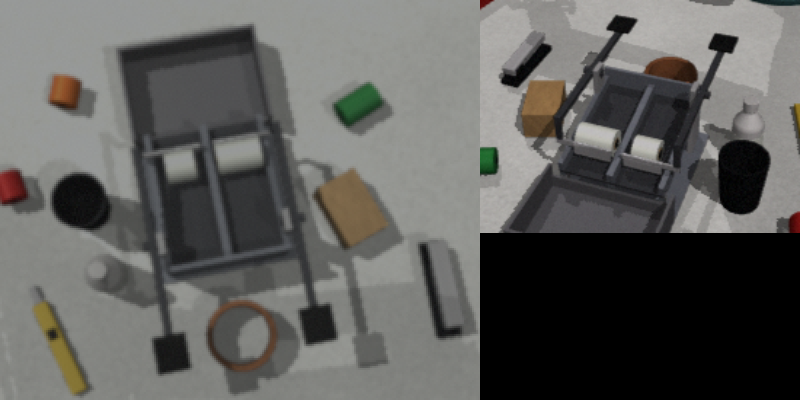

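Confirmed: the wide roll is in the right lane (crop (238,152)), so the right pedal is the one to press, at about (0.504, -0.097, 0.126). The feeder yaw is about 11°. I'll go above it with the fingers shut.

```bash
python3 -m pendant '[[[0.036,-0.027,0],[0,0,0],-1],[[0.036,-0.027,0],[0,0,0],-1],[[0.036,-0.027,0],[0,0,0],-1],[[0.036,-0.027,0],[0,0,0],-1],[[0.036,-0.027,0],[0,0,0],-1],[[0.036,-0.027,0],[0,0,0],-1],[[0.036,-0.027,0],[0,0,0],-1],[[0.036,-0.027,0],[0,0,0],-1],[[0.036,-0.027,0],[0,0,0],-1],[[0.036,-0.027,0],[0,0,0],-1],[[0.036,-0.027,0.01],[0,0,0],-1],[[0.036,-0.027,0.01],[0,0,0],-1]]'
python3 - <<'E'
from h import *
st=monitor.read_state(); im=eyes.snapshot("wrist"); cv2.imwrite("pics/w1.png",im[:,:,::-1]); k=cam("wrist",st)
print(st["position"],st["ee_rot"],st["time_s"],st["ft_force"]); print("pedal px",proj(k,[.504,-.097,.126]),"tip",proj(k,st["position"]+[0,0,-.025]))
E
```

```text
time_s: 1.6
position: [0.5034, -0.0983, 0.236]
ee_rot: [0.0, 0.983, 0.185, 0.0]
ft_force: [0.5, -0.2, 0.1]
gripper_width: -0.0001
grip_force: 0.0
[ 0.50338569 -0.09828577  0.23596961] [1.19964930e-06 9.82676574e-01 1.85328763e-01 1.93033022e-05] 1.6 [ 0.52227869 -0.17089223  0.11169757]
pedal px (np.float64(316.25417296107634), np.float64(205.73714817870967)) tip (np.float64(317.84771132724984), np.float64(254.4636868124486))
```

View pics/w1.png

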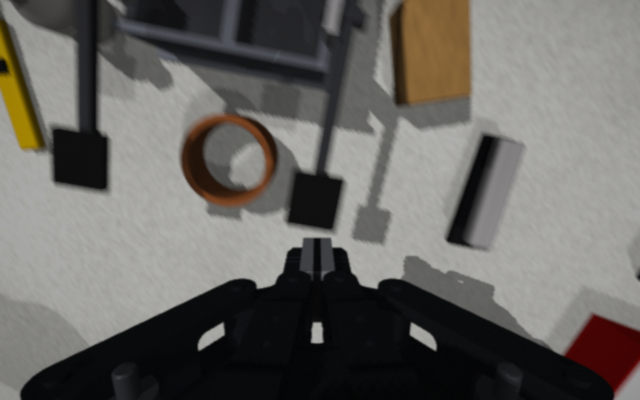

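The wrist view shows the right pedal at (315,200), about 4 mm ahead of the shut fingertips' line, and nothing stands underneath it. I'll nudge forward and go down to contact, then press.

```bash
python3 -m pendant '[[[0.006,0,0.03],[0,0,0],-1],[[0,0,0.03],[0,0,0],-1],[[0,0,0.02],[0,0,0],-1],[[0,0,0.01],[0,0,0],-1],[[0,0,0.01],[0,0,0],-1],[[0,0,0],[0,0,0],-1]]'
```

```text
time_s: 2.4
position: [0.5081, -0.0974, 0.1361]
ee_rot: [-0.0, 0.983, 0.185, -0.0]
ft_force: [-1.9, 0.4, 2.0]
gripper_width: 0.0002
grip_force: 1.0
```

```bash
python3 -m pendant '[[[0.001,0,0.01],[0,0,0],-1],[[0.001,0,0.01],[0,0,0],-1],[[0.001,0,0.01],[0,0,0],-1],[[0,0,0],[0,0,0],-1],[[0,0,0],[0,0,0],-1]]'
python3 - <<'E'
from h import *
print(monitor.read_state()["ft_force"])
a=eyes.snapshot("top")[80:300,200:440,::-1]; b=eyes.snapshot("scene")[140:360,200:440,::-1]
cv2.imwrite("pics/press.png",cv2.resize(np.hstack([a,b]),(800,367)))
E
```

```text
time_s: 3.02
position: [0.5131, -0.0968, 0.1069]
ee_rot: [0.001, 0.983, 0.185, 0.002]
ft_force: [0.2, 0.3, 7.4]
gripper_width: -0.0003
grip_force: 3.1
[0.23058004 0.34282839 7.35375629]
```

View pics/press.png

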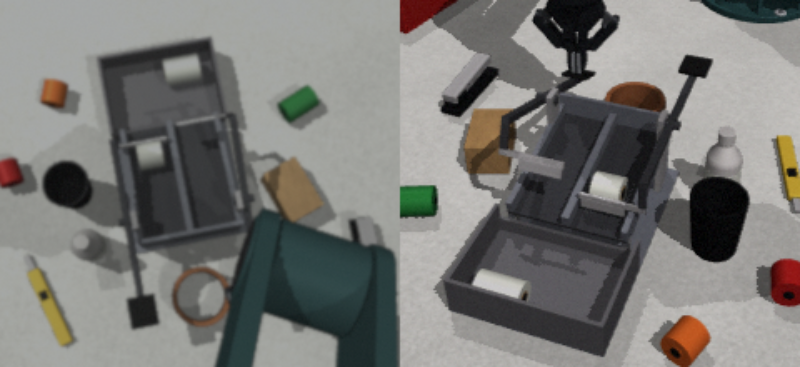

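The wide roll is already in the tray, at crop (182,68) in the top view and (500,285) in the scene view. The narrow roll is still behind its gate. I'll ease up, retreat straight upward and check.

```bash
python3 -m pendant '[[[0,0,0],[0,0,0],-1],[[0,0,0],[0,0,0],-1],[[0,0,-0.015],[0,0,0],-1],[[0,0,-0.015],[0,0,0],-1],[[0,0,-0.015],[0,0,0],-1],[[0,0,-0.015],[0,0,0],-1],[[-0.01,0,-0.04],[0,0,0],-1],[[-0.03,0,-0.04],[0,0,0],-1],[[-0.03,0,-0.03],[0,0,0],-1],[[0,0,0],[0,0,0],-1],[[0,0,0],[0,0,0],-1],[[0,0,0],[0,0,0],-1]]'
python3 - <<'E'
from h import *
print(monitor.read_state()["ft_force"])
a=eyes.snapshot("top")[80:300,200:440,::-1]; b=eyes.snapshot("scene")[140:360,200:440,::-1]
cv2.imwrite("pics/end.png",cv2.resize(np.hstack([a,b]),(800,367)))
E
```

```text
time_s: 4.62
position: [0.4462, -0.1214, 0.2753]
ee_rot: [-0.001, 0.983, 0.186, -0.001]
ft_force: [-0.1, 0.1, -0.2]
gripper_width: -0.0
grip_force: 0.0
[-0.12788202  0.14368805 -0.24100275]
```

View pics/end.png

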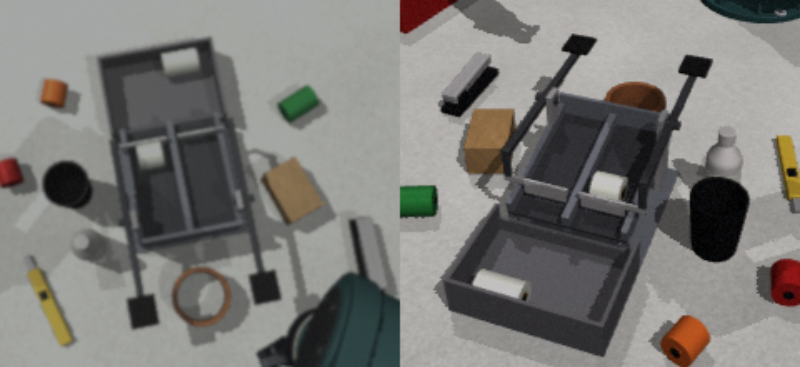

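Both gates are down, the roll lies in the tray at (181,62), and the other things are where they were. The roll moved about 6 px between the two looks, so I'll let it settle before handing in.

```bash
python3 -m pendant '[[[0,0,0],[0,0,0],-1],[[0,0,0],[0,0,0],-1],[[0,0,0],[0,0,0],-1],[[0,0,0],[0,0,0],-1],[[0,0,0],[0,0,0],-1],[[0,0,0],[0,0,0],-1],[[0,0,0],[0,0,0],-1],[[0,0,0],[0,0,0],-1],[[0,0,0],[0,0,0],-1],[[0,0,0],[0,0,0],-1],[[0,0,0],[0,0,0],-1],[[0,0,0],[0,0,0],-1]]'
python3 - <<'E'
from h import *
from rig import manip
k=cam("top")
for i in range(2):
    for j in range(4): im=eyes.snapshot("top")
    c,s=blob(im,(309,117),18,120,255); print(c,ray(k,c,.03))
print(manip.finish_job())
E
```

```text
time_s: 6.22
position: [0.446, -0.1219, 0.2763]
ee_rot: [-0.0, 0.983, 0.185, -0.0]
ft_force: [0.3, 0.4, -0.3]
gripper_width: -0.0001
grip_force: 0.0
[307.73568282 115.33920705] [0.87698597 0.0252247  0.03      ]
[307.73568282 115.33920705] [0.87698597 0.0252247  0.03      ]
the job is handed in; nothing more can be done
None
```

I pressed the right pedal and the wide roll ran into the catch tray and came to rest; both gates are down, the narrow roll is still behind its own, and the job is handed in at about 6.6 s (no verdict was returned).

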